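Set out the repair bench for a lamp dimmer

ROBOT

A 6-joint arm with a two-finger parallel gripper is mounted at the origin on the work surface; the furniture and walls round the work are solid. World frame = base frame: x ahead of the robot, y to its left, z up, the work surface at z = 0. Lengths are in m, angles in degrees, forces in N, time in s.
With the tool pointing down it reaches from about 0.375 to 0.975 m from the base axis. Payload 3.8 kg.
Tool frame: the origin (TCP) lies at the very end of the fingers, on their centre line; the grasp point (between the pads) lies 19 mm behind it; z points along the fingers, y is the line along which they close (so a half turn about z gives the same grasp; the last joint's range is limited). The gripper opens to 85 mm and grips with 20 to 120 N. Pads are 22 mm wide; open, the fingers measure 114 mm over their backs; the gripper's body (76 mm by 85 mm) begins 54 mm behind the grasp point. The pads swing forward as they close: fully open they stand 13 mm farther back than shut.
Start: joints at [67.672, 15.12, 91.902, -0, 72.978, -2.114], TCP at [0.233, 0.633, 0.231] pointing down, gripper open.
Joint ranges: [-150.88, 150.88], [-54.13, 125.18], [17.81, 147.31], [-75.09, 255.09], [0, 152.58], [-146.25, 146.25]. Speed limits (degrees/s): [147.25, 147.25, 180, 180, 180, 180].

INTERFACE

Orientations are given as [roll, pitch, yaw] about the fixed x, y, z axes, in that order (R = Rz(yaw) Ry(pitch) Rx(roll)).
In Python, from station import observe, vision, job gives the robot as it stands.
- The arm moves only by the tool apply_moves, never from a script. Its argument "series" is a list of rows, each a list of 7 numbers: the shift along the tool's x, y, z in m, then the turn, a rotation vector about the tool's x, y, z in degrees, then the finger opening in m, from 0 to 0.0854. In form: [[tx, ty, tz, rx, ry, rz, grip], ...]. A call has exactly 5 rows; each row is the pose to reach, as a shift and turn from the pose commanded when the call began, along the tool's axes at that moment; what a row does not reach only later rows make up. A row lasts 1/8 s, in which the tool goes at most 62.5 mm and 10.7 degrees, less where a joint would pass 70% of its speed; a pose out of reach is approached as far as the arm can. A call with a gripper value outside its range is refused whole. The fingers move at their own pace and stop on an object; "force" is the grip in N (left out, the last holds). Time passes only in rows, so rows that repeat a pose let the fingers close, or fill a call up. It gives the time, the measured TCP pose, the force, the opening and the grip force at its end, in the units of the state.
- observe(): the state, without advancing time (a new reading comes with each control period).
- vision.grab_frame(name): name is "scene" or "top"; returns (picture, depth): 480x640x3 uint8, blue, green, red; 480x640 float32, m along the optical axis (not along the pixel's ray), 0 where there is no reading.
- vision.camera_params(name): a dict with "fx", "fy", "cx", "cy" (pixels), "dist_coeffs" ([k1, k2, p1, p2, k3] as OpenCV has them; the pictures are not rectified), "world_from_camera" (4x4, takes a point from camera to world coordinates). Camera axes: x right, y down, z forward; pixel columns grow to the right and rows downward; lengths in m; the calibration is good to about 2 mm. A picture is of the moment at which its call begins. camera_params takes no time and is no camera call.
- job.close_job(): hands the job in; it is judged then, once.
The state is a dict: "t": time; "joints": joint angles; "qvel": joint speeds; "joint_efforts": joint torques, N m; "tool_pos": TCP position; "tool_rot": TCP orientation; "ft_force": force on the tool from outside, world axes, zero at the start; "wrist_torque": the same for the moment, N m; "grip_width": opening from 0.0 (shut) to 1.0 (fully open); "grasp_force": force on a finger pad.
Only numpy, scipy, OpenCV 4.12 (cv2) and the standard library are available. Lean on these libraries where they do the work, as an engineer would, in place of code of your own. Each camera call takes 0.05 s, during which the arm holds its last target. There are 200 camera calls.

TASK

Set out the bench for a dimmer repair: stand the solder spool on its flange in the middle of the tray next to the multimeter and lay the roll of black tape flat and centred on top of the spool, set the dimmer housing half, open side up, in the middle of the tray between the other two, and lay the spring clamp flat in the middle of the tray next to the green parts bin. The four things lie on the bench in front of the row of trays; leave the multimeter and the bin where they are.

Things in the scene. Friction and masses are not known exactly. Their poses are not given: they have to be found in the camera images.
- tray_a: one of three identical low square plywood trays (fixed to the bench), 116x116 mm outside, standing in a straight row with their centres 145 mm apart; floor 3 mm thick, rim 4 mm wide and 8 mm high above the bench, 108x108 mm inside. Origin: underside centre, on the bench top (z = 0); x and y along its sides. Which of tray_a, tray_b and tray_c stands at the left end, in the middle or at the right end of the row changes from start to start
- tray_b: one of three identical low square plywood trays (fixed to the bench), 116x116 mm outside, standing in a straight row with their centres 145 mm apart; floor 3 mm thick, rim 4 mm wide and 8 mm high above the bench, 108x108 mm inside. Origin: underside centre, on the bench top (z = 0); x and y along its sides. Which of tray_a, tray_b and tray_c stands at the left end, in the middle or at the right end of the row changes from start to start
- tray_c: one of three identical low square plywood trays (fixed to the bench), 116x116 mm outside, standing in a straight row with their centres 145 mm apart; floor 3 mm thick, rim 4 mm wide and 8 mm high above the bench, 108x108 mm inside. Origin: underside centre, on the bench top (z = 0); x and y along its sides. Which of tray_a, tray_b and tray_c stands at the left end, in the middle or at the right end of the row changes from start to start
- meter: yellow and black hand multimeter lying on its back, 150 (x) x 74 (y) x 54 mm. It stands loose on the bench beside one end of the row of trays, about 135 mm (centre to centre) from the tray next to it; which end changes from start to start. It must stay where it is. Origin: underside centre; x along its length.
- bin: small open-topped green parts bin, empty, 104 (x) x 75 (y) x 50 mm, light (0.06 kg), the only bin on this bench. It stands loose on the bench beside one end of the row of trays, about 135 mm (centre to centre) from the tray next to it; which end changes from start to start. It must stay where it is. It is always at the opposite end of the row from the multimeter. Origin: underside centre; x along its length.
- spool_center (a point): small spool of white solder wire with blue flanges, standing upright on the bench, flange diameter 52 mm, 35 mm high, 0.18 kg give or take a third. Point: its centre, 17.5 mm above its underside; z up along its axis.
- tape_center (a point): roll of black insulating tape lying flat, 58 (x) x 56 (y) mm across, 19 mm high, 0.05 kg (its centre hole cannot be entered: grip it on the outside). Point: its centre, 9.5 mm above its underside; z up.
- housing_center (a point): half of a black cord dimmer housing, a small open box with a circuit board in it, lying open side up, 36 (x) x 58 (y) mm; walls 14 mm high all round, parts inside reach 22 mm. 0.04 kg. Point: middle of its footprint, 11 mm above its underside; x across its width (grip the two long walls, 36 mm apart), y along its length, z up.
- clamp_center (a point): orange spring clamp lying flat on the bench between the robot and the trays (a like one far back on the bench is not meant), 44 (x) x 85 (y) x 24 mm, 0.05 kg. Point: middle of its footprint, 12 mm above its underside; y along its length, the wide handles (44 mm apart at the tips) toward +y, the jaws toward -y, the pivot 2 mm from this point; gripped across x at this point it is about 30 mm wide and rigid (it does not open); z up.
Mind the look-alikes: they are no part of the job. Leave any blue look-alike of the part that bears housing_center alone.

How it is judged (in metres and radians):
At the end, for the whole second after the job is handed in: Spool in the tray next to the meter, housing in the middle tray, clamp in the tray next to the bin, each on the tray floor, centre within 15 mm of the tray's; tape flat on the spool, centres within 12 mm; all right way up, level to 0.15 rad, at rest; meter and bin within 15 mm of their starts ((horizontal distance between spool_center and tray_a below 0.015 m or horizontal distance between spool_center and tray_b below 0.015 m or horizontal distance between spool_center and tray_c below 0.015 m) and horizontal distance between spool_center and meter below 0.2 m and height (world z) of spool_center below 0.025 m and (horizontal distance between housing_center and tray_a below 0.015 m or horizontal distance between housing_center and tray_b below 0.015 m or horizontal distance between housing_center and tray_c below 0.015 m) and horizontal distance between housing_center and meter above 0.2 m and horizontal distance between housing_center and bin above 0.2 m and height (world z) of housing_center below 0.019 m and (horizontal distance between clamp_center and tray_a below 0.015 m or horizontal distance between clamp_center and tray_b below 0.015 m or horizontal distance between clamp_center and tray_c below 0.015 m) and horizontal distance between clamp_center and bin below 0.2 m and height (world z) of clamp_center below 0.02 m and horizontal distance between tape_center and spool_center below 0.012 m and z of tape_center in the frame of spool_center between 0.022 and 0.032 m and angle between each of spool_center, tape_center, housing_center, clamp_center's own z axis and vertical below 0.15 rad and linear speed of each of spool, tape, housing, clamp below 0.02 m/s and angular speed of each of spool, tape, housing, clamp below 0.2 rad/s); the robot touches nothing.
It fails at once if the multimeter is shifted by more than 15 mm (distance of meter from where it was at the start of the episode above 0.015 m).
It fails at once if the parts bin is shifted by more than 15 mm (distance of bin from where it was at the start of the episode above 0.015 m).
It also fails if it takes over 102 s, if anything falls off the work surface, if the arm or the gripper's body presses on something with over 40 N, if the wrist force passes 120 N, or if a joint passes its speed limit or range.

## Working session

There is one attempt and no reset: what is moved stays moved. The work goes in short steps, Python scripts to look and compute and a tool call to move; the robot and the scene stay as the last step left them, time stands still between calls to the robot, and variables do not carry over. Pictures are saved under pics/ and viewed, at most 14 in all, crops included, and the job is handed in when it is done.

Besides the shell and the picture viewer there is one more tool, called after "Request:" as name([rows], argument=value, ...), one row to a line, values as JSON. apply_moves: Moves the arm, as the interface text tells. Its arguments: {"type":"object","properties":{"series":{"type":"array"},"force":{"type":"number"}},"required":["series"]}

```bash
ls; mkdir -p pics
cat > h.py <<'E'
import numpy as np, cv2
from station import observe, vision, job
def grab(n):
    im,d=vision.grab_frame(n); np.savez('%s.npz'%n,im=im,d=d); return im,d
def cloud(n,d):
    p=vision.camera_params(n); K=np.array([[p['fx'],0,p['cx']],[0,p['fy'],p['cy']],[0,0,1.]])
    v,u=np.mgrid[0:480,0:640]; pts=np.stack([u,v],-1).reshape(-1,1,2).astype(np.float64)
    n_=cv2.undistortPoints(pts,K,np.array(p['dist_coeffs'],float)).reshape(480,640,2)
    P=np.concatenate([n_*d[...,None],d[...,None]],-1); T=np.array(p['world_from_camera'])
    W=P@T[:3,:3].T+T[:3,3]; W[d<=0]=np.nan; return W
E
python3 - <<'E'
from h import *
print(observe())
for n in ('top','scene'):
    im,d=grab(n); cv2.imwrite('pics/%s0.png'%n,im); W=cloud(n,d)
    print(n,np.array(vision.camera_params(n)['world_from_camera']).round(3).tolist(), W[240,320], (d>0).mean())
E
```

```text
pics
{'t': 0.0, 'joints': array([ 6.76726519e+01,  1.51711962e+01,  9.19827625e+01,  1.24668921e-03,
        7.29799929e+01, -2.11279144e+00]), 'qvel': array([ 0.04968742,  0.05392005,  0.01317192, -0.01502675, -0.02049143,
        0.0520886 ]), 'joint_efforts': array([ 9.44313615e-04, -5.15118706e+01, -3.67313719e+01,  1.34816801e-04,
        1.27241638e-02, -7.62197004e-06]), 'tool_pos': array([0.23292745, 0.63272756, 0.22992389]), 'tool_rot': array([-1.79866183e+02, -6.12878359e-03,  1.59785070e+02]), 'ft_force': array([0.04709188, 0.51017268, 0.24501719]), 'wrist_torque': array([-0.05602217,  0.06619938,  0.03626083]), 'grasp_force': 0.0, 'grip_width': 0.9938446724991771}
top [[-0.003, -0.991, 0.137, 0.41], [-0.999, -0.001, -0.034, 0.024], [0.033, -0.137, -0.99, 0.957], [0.0, 0.0, 0.0, 1.0]] [ 0.54456274 -0.00165455 -0.00098194] 0.9960319010416666
scene [[0.887, -0.253, 0.385, 0.157], [-0.461, -0.514, 0.724, -0.7], [0.015, -0.82, -0.573, 0.596], [0.0, 0.0, 0.0, 1.0]] [ 5.81335771e-01  3.76042217e-02 -1.13098974e-04] 0.9957975260416667
```

View pics/top0.png

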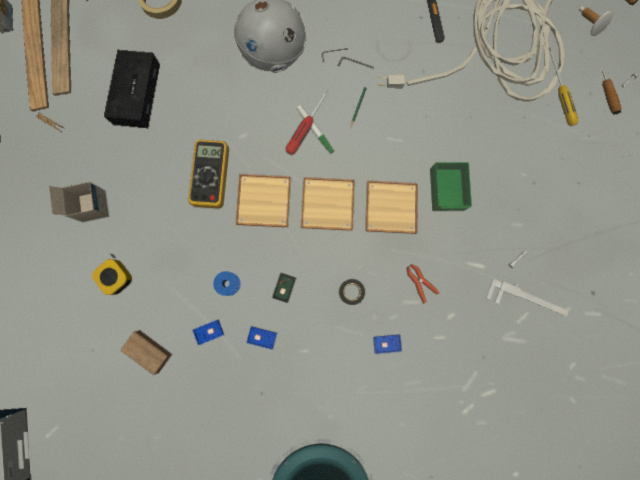

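View pics/scene0.png

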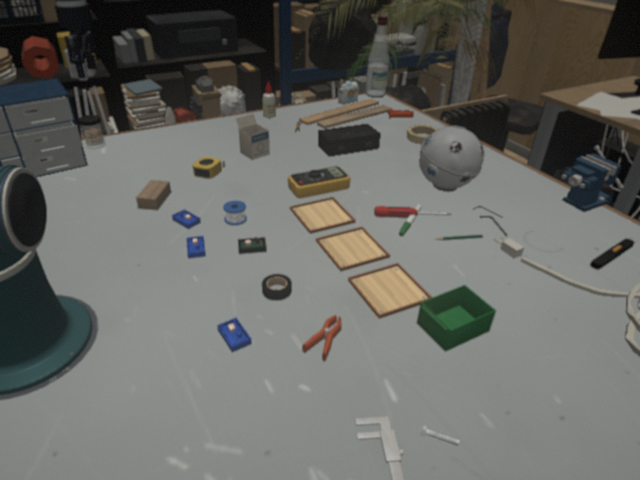

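The top view shows the spool at (227,283), the housing at (284,288), the tape at (352,291) and the clamp near (422,283). The trays are at (263,201), (328,204) and (391,207), with the meter at (208,174) on the left and the bin at (451,186) on the right. Next I'll measure the poses.

```bash
cat >> h.py <<'E'
def rect(P):
    (c,s,a)=cv2.minAreaRect((P[:,:2]*1000).astype(np.float32)); return np.round(c,1),np.round(s,1),round(a,1)
E
python3 - <<'E'
from h import *
z=np.load('top.npz'); im,d=z['im'],z['d']; W=cloud('top',d)
B=dict(spool=(205,262,250,305),housing=(268,268,300,308),tape=(332,270,372,312),clamp=(398,255,447,310),meter=(183,133,233,215),bin=(427,155,475,216),
 blue1=(190,315,226,348),blue2=(244,322,280,353))
for k,(a,b,c,e) in B.items():
    w=W[b:e,a:c].reshape(-1,3); col=im[b:e,a:c].reshape(-1,3).astype(int)
    m=(w[:,2]>0.006)
    if k=='clamp': m|=(col[:,2]-col[:,0]>50)
    p=w[m]; print(k,m.sum(),rect(p),'zmax',np.percentile(p[:,2],[50,90,99]).round(4),'mean',p.mean(0).round(4))
    t=p[p[:,2]>np.percentile(p[:,2],99)-0.006]; print('   top',rect(t),t.mean(0).round(4))
hsv=cv2.cvtColor(im,cv2.COLOR_BGR2HSV)
for k,(a,b,c,e) in dict(L=(232,168,296,234),M=(297,170,360,236),R=(361,174,424,240)).items():
    s=hsv[b:e,a:c].reshape(-1,3); w=W[b:e,a:c].reshape(-1,3); m=s[:,1]>60; print(k,m.sum(),rect(w[m]),np.median(w[m,2]))
big=np.hstack([cv2.resize(im[255:311,a:a+56],(380,380),interpolation=cv2.INTER_CUBIC) for a in (258,394)]); cv2.imwrite('pics/c0.png',big)
E
```

```text
spool 465 (array([447.6, 200.5]), array([50.7, 51.8]), 0.8) zmax [0.0347 0.0368 0.0382] mean [0.4476 0.2    0.0341]
   top (array([447.6, 200.5]), array([50.7, 51.8]), 0.8) [0.4475 0.2    0.035 ]
housing 350 (array([439.4,  77.4]), array([36.2, 58.2]), 73.3) zmax [0.0117 0.0175 0.0212] mean [0.4388 0.0776 0.0122]
   top (array([439.7,  78.7]), array([35. , 56.9]), 71.5) [0.4395 0.0798 0.0185]
tape 356 (array([429.7, -69.1]), array([54.7, 53.9]), 89.4) zmax [0.0182 0.0204 0.0224] mean [ 0.4297 -0.0689  0.018 ]
   top (array([429.7, -69. ]), array([54.5, 53.8]), 89.7) [ 0.4299 -0.0682  0.0187]
clamp 404 (array([ 451.2, -220.4]), array([85.3, 42.5]), 33.5) zmax [nan nan nan] mean [nan nan nan]
   top (array([0., 0.]), array([0., 0.]), 0.0) [nan nan nan]
meter 2323 (array([691.3, 246.8]), array([ 75. , 150.2]), 86.2) zmax [0.0369 0.0404 0.052 ] mean [0.6858 0.2431 0.0358]
   top (array([678. , 248.6]), array([28.6, 27.5]), 44.7) [0.6776 0.2482 0.0496]
bin 990 (array([ 661.1, -293.2]), array([104.6,  76.8]), 0.6) zmax [0.035  0.0496 0.0522] mean [ 0.6645 -0.2942  0.0328]
   top (array([ 660.9, -293.2]), array([104.1,  76.7]), 0.4) [ 0.6569 -0.2934  0.0491]
blue1 360 (array([344.2, 240.1]), array([36.9, 57.2]), 21.3) zmax [0.0114 0.0168 0.0212] mean [0.3441 0.24   0.0121]
   top (array([344.1, 239. ]), array([33.9, 55.4]), 21.8) [0.3428 0.2393 0.0184]
blue2 392 (array([331.4, 124.6]), array([58.3, 36.8]), 75.9) zmax [0.0114 0.0168 0.0217] mean [0.3315 0.1243 0.0121]
   top (array([329.4, 124.9]), array([59.3, 22.7]), 87.2) [0.3323 0.1248 0.0189]
L 2642 (array([634.3, 126.9]), array([116.2, 118.6]), 85.7) nan
M 2623 (array([627.7, -18.7]), array([115.8, 118. ]), 86.6) nan
R 2590 (array([nan, nan]), array([0., 0.]), 0.0) nan<stdin>:10: RuntimeWarning: Mean of empty slice.
  ret = um.true_divide(
```

View pics/c0.png

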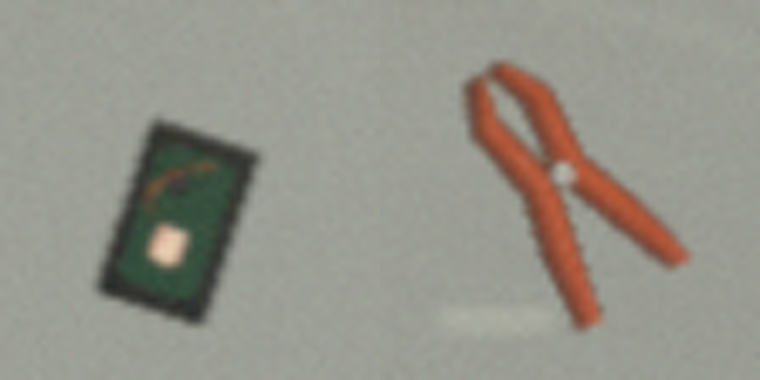

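The housing's long axis lies at about -17.5° to world x. The clamp's pivot is near (421,280), its jaws point up-left and its long axis is at about 34°. Next I'll work out tool-frame shifts for the waypoints.

```bash
cat > plan.py <<'E'
import numpy as np
def run(pos,yaw,wps):
    pos=np.array(pos,float)
    for name,t in wps:
        c,s=np.cos(np.radians(yaw)),np.sin(np.radians(yaw)); R=np.array([[c,s,0],[s,-c,0],[0,0,-1.]])
        d=np.round(R.T@(np.array(t)-pos),3); pos=pos+R@d
        print(f'{name:14s}',d,'len',np.linalg.norm(d).round(3),'->',pos.round(4),'yaw',yaw)
        if name=='mid0': yaw=162.0
    return pos
E
python3 - <<'E'
from plan import run
L=(.6343,.1269);M=(.6277,-.0187);sp=(.4476,.2005);h=(.4394,.0774);t=(.4297,-.0691)
H=.14
w=[('mid0',(.340,.417,.18)),('above spool',(*sp,.12)),('down',(*sp,.006)),('up',(*sp,.1)),('aboveL',(*L,.1)),('down',(*L,.010)),('up',(*L,.12)),
('mid',(.53,.1,.12)),('above hous',(*h,.12)),('down',(*h,.004)),('up',(*h,.1)),('aboveM',(*M,.1)),('down',(*M,.008)),('up',(*M,.12)),
('above tape',(*t,.12)),('down',(*t,.005)),('up',(*t,.13)),('mid',(.53,.03,.13)),('aboveL',(*L,.13)),('down',(*L,.0445)),('up',(*L,.16))]
run((.233,.633,.231),159.786,w)
E
```

```text
mid0           [-0.175 -0.166  0.051] len 0.247 -> [0.3399 0.4168 0.18  ] yaw 159.786
above spool    [-0.169 -0.172  0.06 ] len 0.248 -> [0.4474 0.201  0.12  ] yaw 162.0
down           [-0.    -0.     0.114] len 0.114 -> [0.4474 0.201  0.006 ] yaw 162.0
up             [-0.    -0.    -0.094] len 0.094 -> [0.4474 0.201  0.1   ] yaw 162.0
aboveL         [-0.201 -0.013  0.   ] len 0.201 -> [0.6346 0.1265 0.1   ] yaw 162.0
down           [0.   0.   0.09] len 0.09 -> [0.6346 0.1265 0.01  ] yaw 162.0
up             [ 0.    0.   -0.11] len 0.11 -> [0.6346 0.1265 0.12  ] yaw 162.0
mid            [ 0.091 -0.057  0.   ] len 0.107 -> [0.5304 0.1004 0.12  ] yaw 162.0
above hous     [ 0.079 -0.05   0.   ] len 0.093 -> [0.4398 0.0772 0.12  ] yaw 162.0
down           [0.    0.    0.116] len 0.116 -> [0.4398 0.0772 0.004 ] yaw 162.0
up             [ 0.     0.    -0.096] len 0.096 -> [0.4398 0.0772 0.1   ] yaw 162.0
aboveM         [-0.208 -0.033  0.   ] len 0.211 -> [ 0.6275 -0.0184  0.1   ] yaw 162.0
down           [-0.    -0.     0.092] len 0.092 -> [ 0.6275 -0.0184  0.008 ] yaw 162.0
up             [-0.    -0.    -0.112] len 0.112 -> [ 0.6275 -0.0184  0.12  ] yaw 162.0
above tape     [ 0.172 -0.109  0.   ] len 0.204 -> [ 0.4302 -0.0689  0.12  ] yaw 162.0
down           [ 0.    -0.     0.115] len 0.115 -> [ 0.4302 -0.0689  0.005 ] yaw 162.0
up             [ 0.    -0.    -0.125] len 0.125 -> [ 0.4302 -0.0689  0.13  ] yaw 162.0
mid            [-0.064  0.125  0.   ] len 0.14 -> [0.5297 0.0302 0.13  ] yaw 162.0
aboveL         [-0.07   0.124  0.   ] len 0.142 -> [0.6346 0.1265 0.13  ] yaw 162.0
down           [0.    0.    0.086] len 0.086 -> [0.6346 0.1265 0.044 ] yaw 162.0
up             [ 0.     0.    -0.116] len 0.116 -> [0.6346 0.1265 0.16  ] yaw 162.0
```

Request:
apply_moves([
  [-0.035,-0.033,0.01,0,0,-0.4,0.0854],
  [-0.07,-0.066,0.02,0,0,-0.9,0.0854],
  [-0.105,-0.1,0.031,0,0,-1.3,0.0854],
  [-0.14,-0.133,0.041,0,0,-1.8,0.0854],
  [-0.175,-0.166,0.051,0,0,-2.214,0.0854],
], force=40)

```text
t: 0.72
tool_pos: [0.3403, 0.4155, 0.1795]
tool_rot: [-180.0, -0.0, 162.0]
ft_force: [0.5, -0.2, 0.6]
grip_width: 1.001
grasp_force: 0.0
```

Request:
apply_moves([
  [-0.036,-0.037,0.013,0,0,0,0.0854],
  [-0.074,-0.075,0.026,0,0,0,0.0854],
  [-0.112,-0.114,0.04,0,0,0,0.0854],
  [-0.146,-0.149,0.052,0,0,0,0.0854],
  [-0.169,-0.172,0.06,0,0,0,0.0854],
])

```text
t: 1.35
tool_pos: [0.4476, 0.1991, 0.1192]
tool_rot: [-179.9, -0.1, 161.9]
ft_force: [0.8, 0.4, 0.0]
grip_width: 1.003
grasp_force: 0.0
```

Request:
apply_moves([
  [0,0,0.03,0,0,0,0.0854],
  [0,0,0.06,0,0,0,0.0854],
  [0,0,0.085,0,0,0,0.0854],
  [0,0,0.105,0,0,0,0.0854],
  [0,0,0.114,0,0,0,0.0854],
])

```text
t: 1.98
tool_pos: [0.4463, 0.2008, 0.0047]
tool_rot: [-179.9, -0.1, 162.0]
ft_force: [-0.8, -0.0, -0.1]
grip_width: 0.999
grasp_force: 0.0
```

Request:
apply_moves([
  [0,0,0,0,0,0,0.04],
  [0,0,0,0,0,0,0.04],
  [0,0,0,0,0,0,0.04],
  [0,0,0,0,0,0,0.04],
  [0,0,0,0,0,0,0.04],
], force=40)

```text
t: 2.6
tool_pos: [0.4484, 0.2016, 0.0074]
tool_rot: [180.0, 0.1, 162.0]
ft_force: [-2.1, -1.6, 5.9]
grip_width: 0.582
grasp_force: 40.8
```

Request:
apply_moves([
  [0,0,-0.01,0,0,0,0.04],
  [0,0,-0.03,0,0,0,0.04],
  [0,0,-0.055,0,0,0,0.04],
  [0,0,-0.08,0,0,0,0.04],
  [0,0,-0.094,0,0,0,0.04],
])

```text
t: 3.22
tool_pos: [0.4485, 0.2018, 0.1021]
tool_rot: [179.9, 0.1, 162.0]
ft_force: [-0.4, 0.8, -2.4]
grip_width: 0.579
grasp_force: 41.7
```

Request:
apply_moves([
  [-0.03,-0.002,0,0,0,0,0.04],
  [-0.075,-0.005,0,0,0,0,0.04],
  [-0.125,-0.008,0,0,0,0,0.04],
  [-0.17,-0.011,0,0,0,0,0.04],
  [-0.201,-0.013,0,0,0,0,0.04],
])

```text
t: 3.85
tool_pos: [0.6364, 0.1259, 0.0999]
tool_rot: [-180.0, -0.0, 162.0]
ft_force: [0.4, 0.2, -1.0]
grip_width: 0.572
grasp_force: 41.7
```

Run:
```python
from h import *
im,d=grab('scene'); cv2.imwrite('pics/s1.png',im[100:340,120:520])
print(observe()['tool_pos'],observe()['ft_force'],observe()['grip_width'],observe()['grasp_force'])
```

```text
[0.63998438 0.12457281 0.10032442] [ 4.64333127 -0.06492606 -1.30071052] 0.5820279054203397 41.70807860093191
```

View pics/s1.png

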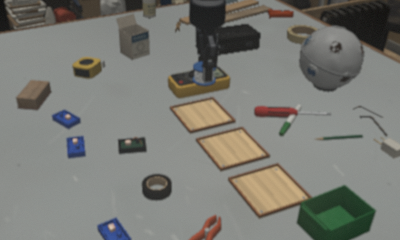

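The crop shows the spool held upright between the fingers near (205,70), above the left tray. Lowering it now.

Request:
apply_moves([
  [0,0,0.03,0,0,0,0.04],
  [0,0,0.06,0,0,0,0.04],
  [0,0,0.08,0,0,0,0.04],
  [0,0,0.086,0,0,0,0.04],
  [0,0,0.09,0,0,0,0.04],
])

```text
t: 4.53
tool_pos: [0.6353, 0.1271, 0.0106]
tool_rot: [180.0, 0.0, 162.0]
ft_force: [1.0, -0.6, 3.8]
grip_width: 0.58
grasp_force: 42.6
```

Request:
apply_moves([
  [0,0,0,0,0,0,0.04],
  [0,0,0,0,0,0,0.055],
  [0,0,0,0,0,0,0.068],
  [0,0,0,0,0,0,0.068],
  [0,0,0,0,0,0,0.068],
])

```text
t: 5.15
tool_pos: [0.635, 0.1269, 0.0105]
tool_rot: [180.0, 0.0, 162.0]
ft_force: [0.4, -1.0, -1.0]
grip_width: 0.797
grasp_force: 0.0
```

Request:
apply_moves([
  [0,0,-0.01,0,0,0,0.068],
  [0,0,-0.03,0,0,0,0.068],
  [0,0,-0.06,0,0,0,0.07],
  [0,0,-0.09,0,0,0,0.0854],
  [0,0,-0.11,0,0,0,0.0854],
])

```text
t: 5.78
tool_pos: [0.6362, 0.1271, 0.1239]
tool_rot: [179.9, 0.2, 162.0]
ft_force: [0.9, 0.6, -0.4]
grip_width: 1.0
grasp_force: 0.0
```

Request:
apply_moves([
  [0.03,-0.019,0,0,0,0,0.0854],
  [0.07,-0.044,0,0,0,0,0.0854],
  [0.11,-0.069,0,0,0,0,0.0854],
  [0.148,-0.093,0,0,0,0,0.0854],
  [0.17,-0.107,0,0,0,0,0.0854],
])

```text
t: 6.4
tool_pos: [0.4377, 0.0772, 0.1205]
tool_rot: [-180.0, -0.0, 162.0]
ft_force: [-0.6, -0.7, 0.4]
grip_width: 0.998
grasp_force: 0.0
```

Run:
```python
from h import *
im,d=grab('top'); W=cloud('top',d); cv2.imwrite('pics/t2.png',im[130:350,150:500])
w=W[150:250,225:300].reshape(-1,3); p=w[w[:,2]>.03]; print(len(p),rect(p),p.mean(0),np.percentile(p[:,2],[5,50,95]))
print(observe()['tool_pos'],observe()['ft_force'],observe()['grip_width'])
```

```text
1259 (array([601.7, 123.9]), array([322.5,  81.3]), 21.6) [0.52876386 0.08944798 0.33762729] [0.03597042 0.48858983 0.50170038]
[0.43490587 0.07670393 0.11983505] [-3.17590226 -0.12083132 -0.87504746] 0.9982968881476864
```

View pics/t2.png

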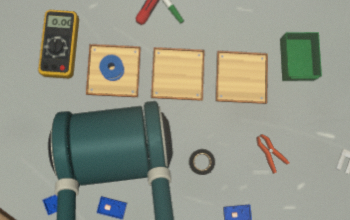

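The spool stands centred in the left tray, at (112,67) in the crop. The arm is now above the housing, so that's the next pick.

Request:
apply_moves([
  [0,0,0.03,0,0,0,0.0854],
  [0,0,0.06,0,0,0,0.0854],
  [0,0,0.09,0,0,0,0.0854],
  [0,0,0.108,0,0,0,0.07],
  [0,0,0.116,0,0,0,0.06],
])

```text
t: 7.08
tool_pos: [0.4399, 0.0777, 0.0037]
tool_rot: [-180.0, -0.1, 162.0]
ft_force: [0.2, 0.1, -0.0]
grip_width: 0.704
grasp_force: 0.0
```

Request:
apply_moves([
  [0,0,0,0,0,0,0.045],
  [0,0,0,0,0,0,0.025],
  [0,0,0,0,0,0,0.025],
  [0,0,0,0,0,0,0.025],
  [0,0,0,0,0,0,0.025],
], force=25)

```text
t: 7.7
tool_pos: [0.441, 0.0778, 0.0052]
tool_rot: [180.0, 0.1, 162.0]
ft_force: [-1.0, 0.2, 5.4]
grip_width: 0.409
grasp_force: 25.7
```

Request:
apply_moves([
  [0,0,-0.01,0,0,0,0.025],
  [0,0,-0.03,0,0,0,0.025],
  [0,0,-0.055,0,0,0,0.025],
  [0,0,-0.08,0,0,0,0.025],
  [0,0,-0.096,0,0,0,0.025],
])

```text
t: 8.32
tool_pos: [0.4404, 0.0777, 0.1017]
tool_rot: [180.0, 0.1, 162.0]
ft_force: [0.6, 0.5, -1.9]
grip_width: 0.407
grasp_force: 25.1
```

Request:
apply_moves([
  [-0.03,-0.005,0,0,0,0,0.025],
  [-0.08,-0.013,0,0,0,0,0.025],
  [-0.13,-0.021,0,0,0,0,0.025],
  [-0.178,-0.028,0,0,0,0,0.025],
  [-0.208,-0.033,0,0,0,0,0.025],
])

```text
t: 8.95
tool_pos: [0.6293, -0.0192, 0.1]
tool_rot: [-180.0, -0.0, 162.0]
ft_force: [-0.3, 0.0, -0.5]
grip_width: 0.414
grasp_force: 25.1
```

Request:
apply_moves([
  [0,0,0.025,0,0,0,0.025],
  [0,0,0.055,0,0,0,0.025],
  [0,0,0.08,0,0,0,0.025],
  [0,0,0.088,0,0,0,0.025],
  [0,0,0.092,0,0,0,0.025],
])

```text
t: 9.57
tool_pos: [0.6273, -0.018, 0.0082]
tool_rot: [-180.0, -0.1, 162.0]
ft_force: [-9.4, 0.8, 17.2]
grip_width: 0.414
grasp_force: 27.0
```

Request:
apply_moves([
  [0,0,0,0,0,0,0.025],
  [0,0,0,0,0,0,0.038],
  [0,0,0,0,0,0,0.055],
  [0,0,0,0,0,0,0.06],
  [0,0,0,0,0,0,0.06],
])

```text
t: 10.2
tool_pos: [0.6278, -0.018, 0.0084]
tool_rot: [180.0, 0.0, 162.0]
ft_force: [0.5, 0.6, -0.1]
grip_width: 0.704
grasp_force: 0.0
```

Request:
apply_moves([
  [0,0,-0.01,0,0,0,0.06],
  [0,0,-0.03,0,0,0,0.06],
  [0,0,-0.06,0,0,0,0.07],
  [0,0,-0.09,0,0,0,0.0854],
  [0,0,-0.112,0,0,0,0.0854],
])

```text
t: 10.82
tool_pos: [0.629, -0.0181, 0.124]
tool_rot: [179.9, 0.2, 162.0]
ft_force: [1.7, 1.2, 0.1]
grip_width: 1.001
grasp_force: 0.0
```

Request:
apply_moves([
  [0.03,-0.019,0,0,0,0,0.0854],
  [0.07,-0.044,0,0,0,0,0.0854],
  [0.11,-0.07,0,0,0,0,0.0854],
  [0.15,-0.095,0,0,0,0,0.0854],
  [0.172,-0.109,0,0,0,0,0.0854],
])

```text
t: 11.45
tool_pos: [0.4287, -0.0688, 0.1215]
tool_rot: [-180.0, 0.1, 162.0]
ft_force: [0.6, -0.2, 0.1]
grip_width: 1.001
grasp_force: 0.0
```

Run:
```python
from h import *
im,d=grab('top'); W=cloud('top',d); cv2.imwrite('pics/t3.png',im[130:350,150:500])
for nm,u,z0,y0,y1 in (('spool',(225,150,300,250),.03,.06,.2),('housing',(297,165,362,240),.012,-.08,.04)):
    a,b,c,e=u; w=W[b:e,a:c].reshape(-1,3); p=w[(w[:,2]>z0)&(w[:,2]<.06)]
    if len(p): print(nm,len(p),rect(p),p.mean(0).round(4),np.percentile(p[:,2],[5,50,95]).round(4))
print(observe()['tool_pos'],observe()['ft_force'],observe()['grip_width'])
```

```text
spool 430 (array([670.9, 166.1]), array([155.9,  51.2]), 48.6) [0.639  0.1293 0.0379] [0.0344 0.0382 0.0407]
housing 304 (array([619.8, -23.9]), array([68.5, 75.8]), 57.4) [ 0.6271 -0.0162  0.0162] [0.0123 0.0154 0.0234]
[ 0.42610212 -0.06901857  0.12097392] [-2.93491783  1.2837943  -1.00580985] 0.9989066821304355
```

View pics/t3.png

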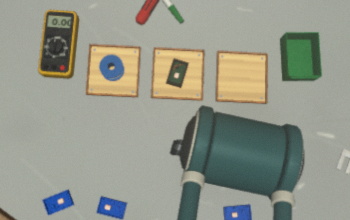

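The housing sits open side up in the middle tray at (176,73), and the spool is at (112,67). Next is the tape, plus a refined spool centre.

Request:
apply_moves([
  [0,0,0.03,0,0,0,0.0854],
  [0,0,0.06,0,0,0,0.0854],
  [0,0,0.09,0,0,0,0.0854],
  [0,0,0.108,0,0,0,0.0854],
  [0,0,0.115,0,0,0,0.0854],
])

```text
t: 12.12
tool_pos: [0.4308, -0.0685, 0.0054]
tool_rot: [180.0, 0.0, 162.0]
ft_force: [-0.5, -0.1, -0.9]
grip_width: 1.0
grasp_force: 0.0
```

Request:
apply_moves([
  [0,0,0,0,0,0,0.065],
  [0,0,0,0,0,0,0.045],
  [0,0,0,0,0,0,0.045],
  [0,0,0,0,0,0,0.045],
  [0,0,0,0,0,0,0.045],
], force=25)

```text
t: 12.75
tool_pos: [0.4317, -0.0688, 0.0067]
tool_rot: [180.0, 0.1, 162.0]
ft_force: [-0.6, -0.0, 6.9]
grip_width: 0.635
grasp_force: 26.4
```

Request:
apply_moves([
  [0,0,-0.015,0,0,0,0.045],
  [0,0,-0.04,0,0,0,0.045],
  [0,0,-0.075,0,0,0,0.045],
  [0,0,-0.107,0,0,0,0.045],
  [0,0,-0.125,0,0,0,0.045],
])

```text
t: 13.38
tool_pos: [0.4317, -0.0688, 0.1334]
tool_rot: [180.0, 0.2, 162.0]
ft_force: [0.1, -0.2, 0.1]
grip_width: 0.636
grasp_force: 26.8
```

Run:
```python
from h import *
z=np.load('top.npz'); W=cloud('top',z['d']).reshape(-1,3)
p=W[(W[:,2]>.03)&(W[:,2]<.05)&(np.hypot(W[:,0]-.635,W[:,1]-.127)<.04)]; print(rect(p),p.mean(0))
p=W[(W[:,2]>.01)&(W[:,2]<.03)&(np.hypot(W[:,0]-.6275,W[:,1]+.0185)<.045)]; print(rect(p),p.mean(0))
```

```text
(array([636.1, 126.2]), array([50.3, 51.3]), 89.1) [0.63616309 0.12677894 0.03813337]
(array([627.3, -16. ]), array([35.7, 58.8]), 73.1) [ 0.62684401 -0.01556517  0.01565808]
```

Request:
apply_moves([
  [-0.008,0.016,0,0,0,0,0.045],
  [-0.022,0.043,0,0,0,0,0.045],
  [-0.038,0.074,0,0,0,0,0.045],
  [-0.052,0.101,0,0,0,0,0.045],
  [-0.064,0.125,0,0,0,0,0.045],
])

```text
t: 14.0
tool_pos: [0.5305, 0.0324, 0.1293]
tool_rot: [-180.0, -0.1, 162.0]
ft_force: [0.5, 0.1, -0.8]
grip_width: 0.639
grasp_force: 26.8
```

Request:
apply_moves([
  [-0.018,0.032,0,0,0,0,0.045],
  [-0.038,0.067,0,0,0,0,0.045],
  [-0.056,0.098,0,0,0,0,0.045],
  [-0.067,0.117,0,0,0,0,0.045],
  [-0.071,0.124,0,0,0,0,0.045],
])

```text
t: 14.62
tool_pos: [0.6361, 0.1284, 0.1289]
tool_rot: [-180.0, -0.1, 162.1]
ft_force: [0.1, -0.6, -0.0]
grip_width: 0.635
grasp_force: 26.8
```

Request:
apply_moves([
  [0,0,0,0,0,0,0.045],
  [0,0,0.025,0,0,0,0.045],
  [0,0,0.05,0,0,0,0.045],
  [0,0,0.065,0,0,0,0.045],
  [0,0,0.07,0,0,0,0.045],
])

```text
t: 15.25
tool_pos: [0.6345, 0.126, 0.0591]
tool_rot: [-179.9, -0.1, 162.0]
ft_force: [-0.5, -0.0, -0.7]
grip_width: 0.636
grasp_force: 26.8
```

Request:
apply_moves([
  [0,0,0.005,0,0,0,0.045],
  [0,0,0.009,0,0,0,0.045],
  [0,0,0.012,0,0,0,0.045],
  [0,0,0.014,0,0,0,0.045],
  [0,0,0.015,0,0,0,0.045],
])

```text
t: 15.88
tool_pos: [0.6358, 0.1266, 0.0453]
tool_rot: [180.0, 0.0, 162.0]
ft_force: [-0.1, -0.7, -0.3]
grip_width: 0.639
grasp_force: 26.8
```

Run:
```python
from h import *
im,d=grab('scene'); cv2.imwrite('pics/s4.png',cv2.resize(im[130:240,240:380],(700,550),interpolation=cv2.INTER_CUBIC))
print(observe()['tool_pos'],observe()['ft_force'],observe()['grip_width'])
```

```text
[0.63575117 0.12662008 0.04518072] [-0.26099574 -0.28521789 -0.64850624] 0.6316731729378433
```

View pics/s4.png

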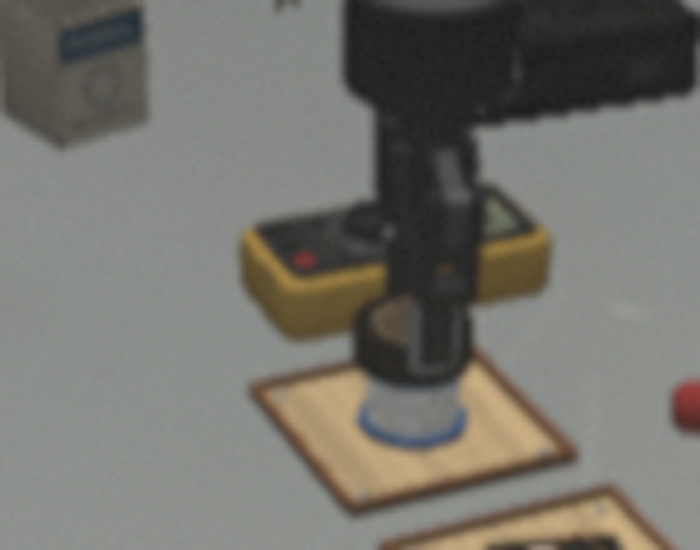

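The tape hangs level and centred just above the spool, at about (415,330) in the crop. I'll lower it 1–2 mm and release.

Request:
apply_moves([
  [0,0,0.001,0,0,0,0.045],
  [0,0,0.0015,0,0,0,0.045],
  [0,0,0.0015,0,0,0,0.062],
  [0,0,0.0015,0,0,0,0.075],
  [0,0,0.0015,0,0,0,0.075],
])

```text
t: 16.55
tool_pos: [0.6357, 0.1266, 0.0436]
tool_rot: [-180.0, -0.0, 162.0]
ft_force: [0.2, 0.0, -0.1]
grip_width: 0.876
grasp_force: 0.0
```

Request:
apply_moves([
  [0,0,0,0,0,0,0.075],
  [0,0,-0.015,0,0,0,0.075],
  [0,0,-0.045,0,0,0,0.0854],
  [0,0,-0.08,0,0,0,0.0854],
  [0,0,-0.1165,0,0,0,0.0854],
])

```text
t: 17.18
tool_pos: [0.6359, 0.1266, 0.1624]
tool_rot: [180.0, 0.0, 162.0]
ft_force: [0.7, -0.4, -0.1]
grip_width: 0.997
grasp_force: 0.0
```

Run:
```python
from h import *
z=np.load('top.npz')
im=z['im'];W=cloud('top',z['d'])
m=np.zeros((480,640),bool); r=im.astype(int); m[255:311,394:447]=(r[255:311,394:447,2]-r[255:311,394:447,0]>50)
p=W[m]; p=p[~np.isnan(p).any(1)]; print(len(p)and(len(p),rect(p)))
from plan import run
run((.6355,.1262,.16),162,[('mid',(.58,-.08,.16)),('aboveclamp',(.4512,-.2204,.12))])
run((.4512,-.2204,.12),33.5,[('down',(.4512,-.2204,.005)),('up',(.4512,-.2204,.105)),('aboveR',(.621,-.164,.105))])
```

```text
0
mid            [-0.011 -0.213  0.   ] len 0.213 -> [ 0.5801 -0.0798  0.16  ] yaw 162
aboveclamp     [ 0.079 -0.174  0.04 ] len 0.195 -> [ 0.4512 -0.2208  0.12  ] yaw 162
down           [0.    0.    0.115] len 0.115 -> [ 0.4512 -0.2204  0.005 ] yaw 33.5
up             [ 0.   0.  -0.1] len 0.1 -> [ 0.4512 -0.2204  0.105 ] yaw 33.5
aboveR         [0.173 0.047 0.   ] len 0.179 -> [ 0.6214 -0.1641  0.105 ] yaw 33.5
```

Request:
apply_moves([
  [-0.002,-0.036,0,0,0,0,0.0854],
  [-0.005,-0.085,0,0,0,0,0.0854],
  [-0.007,-0.135,0,0,0,0,0.0854],
  [-0.009,-0.18,0,0,0,0,0.0854],
  [-0.011,-0.213,0,0,0,0,0.0854],
])

```text
t: 17.8
tool_pos: [0.5801, -0.0812, 0.1617]
tool_rot: [180.0, 0.1, 161.9]
ft_force: [0.2, 0.2, 0.0]
grip_width: 1.001
grasp_force: 0.0
```

Run:
```python
from h import *
im,d=grab('top'); W=cloud('top',d); cv2.imwrite('pics/t5.png',im[130:350,150:500])
r=im.astype(int); m=np.zeros((480,640),bool); m[255:311,394:447]=(r[255:311,394:447,2]-r[255:311,394:447,0]>50)
p=W[m]; p=p[~np.isnan(p).any(1)]; print(len(p)and(len(p),rect(p),rect(p[p[:,2]>.004]),W[280,421]))
w=W.reshape(-1,3)
p=w[(w[:,2]>.045)&(w[:,2]<.075)&(np.hypot(w[:,0]-.635,w[:,1]-.127)<.045)]; print(rect(p),p.mean(0),np.percentile(p[:,2],[5,50,95]))
```

```text
0
(array([635.1, 126.3]), array([56.1, 53.4]), 1.6) [0.63426851 0.12597738 0.05586469] [0.05025578 0.0563279  0.05918704]
```

View pics/t5.png

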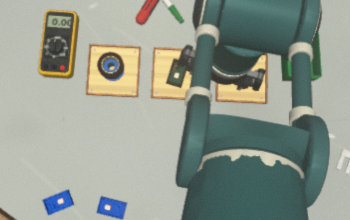

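The tape lies on the spool at (110,66), centred to within about 1 mm. Next is the clamp.

Request:
apply_moves([
  [0.013,-0.028,0.006,0,0,0,0.0854],
  [0.031,-0.068,0.016,0,0,0,0.0854],
  [0.05,-0.11,0.025,0,0,0,0.0854],
  [0.067,-0.147,0.034,0,0,0,0.0854],
  [0.079,-0.174,0.04,0,0,0,0.0854],
])

```text
t: 18.48
tool_pos: [0.4506, -0.2215, 0.121]
tool_rot: [-180.0, 0.1, 162.0]
ft_force: [0.5, -0.2, 0.2]
grip_width: 0.998
grasp_force: 0.0
```

Request:
apply_moves([
  [0,0,0,0,0,9,0.0854],
  [0,0,0,0,0,18,0.0854],
  [0,0,0,0,0,27,0.0854],
  [0,0,0,0,0,36,0.0854],
  [0,0,0,0,0,45,0.0854],
])

```text
t: 19.1
tool_pos: [0.4521, -0.2206, 0.1215]
tool_rot: [179.9, 0.1, 116.7]
ft_force: [-0.4, -0.4, -0.7]
grip_width: 1.0
grasp_force: 0.0
```

Request:
apply_moves([
  [0,0,0,0,0,9,0.0854],
  [0,0,0,0,0,18,0.0854],
  [0,0,0,0,0,27,0.0854],
  [0,0,0,0,0,36,0.0854],
  [0,0,0,0,0,45,0.0854],
])

```text
t: 19.73
tool_pos: [0.4521, -0.2206, 0.1215]
tool_rot: [179.9, 0.0, 71.7]
ft_force: [0.4, -0.1, -0.4]
grip_width: 1.004
grasp_force: 0.0
```

Request:
apply_moves([
  [0,0,0,0,0,9,0.0854],
  [0,0,0,0,0,18,0.0854],
  [0,0,0,0,0,27,0.0854],
  [0,0,0,0,0,34,0.0854],
  [0,0,0,0,0,38.5,0.0854],
])

```text
t: 20.35
tool_pos: [0.452, -0.2206, 0.1215]
tool_rot: [179.9, -0.0, 33.3]
ft_force: [0.3, -0.6, 0.7]
grip_width: 0.996
grasp_force: 0.0
```

Run:
```python
from h import *
im,d=grab('scene'); cv2.imwrite('pics/s6.png',cv2.resize(im[250:400,220:420],(800,600),interpolation=cv2.INTER_CUBIC)); print(observe()['tool_pos'])
W=cloud('scene',d); r=im.astype(int)
m=np.zeros((480,640),bool); m[300:370,290:355]=(r[300:370,290:355,2]-r[300:370,290:355,0]>50); p=W[m]; p=p[~np.isnan(p).any(1)]; print(len(p),rect(p),np.percentile(p[:,2],95))
```

```text
[ 0.45208577 -0.2205745   0.1215021 ]
427 (array([ 451.1, -214.8]), array([99.9, 41.3]), 40.2) 0.020733683328898488
```

View pics/s6.png

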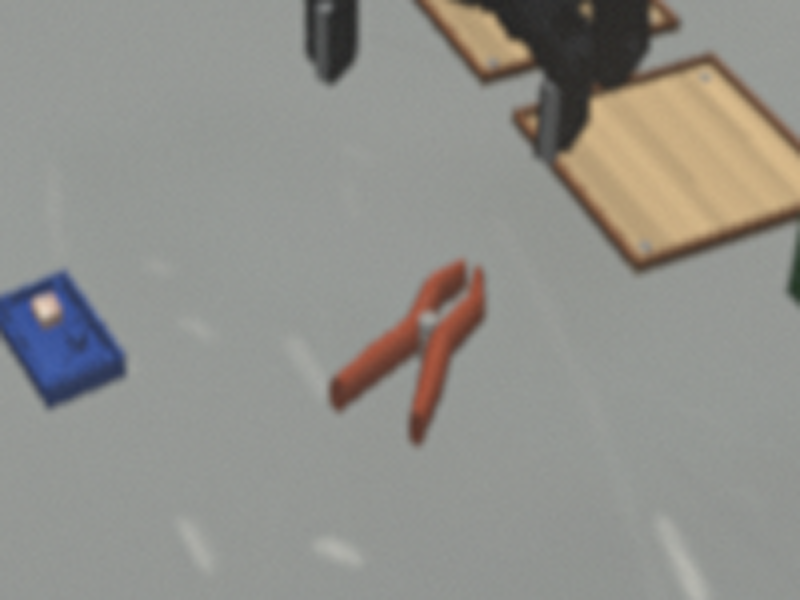

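The clamp lies with its pivot at (427,320) and the fingers are aligned across it. Descending.

Request:
apply_moves([
  [0,0,0.03,0,0,0,0.0854],
  [0,0,0.06,0,0,0,0.0854],
  [0,0,0.09,0,0,0,0.0854],
  [0,0,0.107,0,0,0,0.0854],
  [0,0,0.115,0,0,0,0.0854],
])

```text
t: 21.02
tool_pos: [0.4515, -0.2204, 0.0049]
tool_rot: [-180.0, 0.0, 33.5]
ft_force: [0.5, -0.1, -0.3]
grip_width: 1.003
grasp_force: 0.0
```

Request:
apply_moves([
  [0,0,0,0,0,0,0.06],
  [0,0,0,0,0,0,0.04],
  [0,0,0,0,0,0,0.02],
  [0,0,0,0,0,0,0.02],
  [0,0,0,0,0,0,0.02],
], force=30)

```text
t: 21.65
tool_pos: [0.4521, -0.2209, 0.0064]
tool_rot: [179.9, -0.0, 33.5]
ft_force: [-1.8, 0.6, 5.6]
grip_width: 0.322
grasp_force: 27.4
```

Request:
apply_moves([
  [0,0,-0.01,0,0,0,0.02],
  [0,0,-0.03,0,0,0,0.02],
  [0,0,-0.055,0,0,0,0.02],
  [0,0,-0.085,0,0,0,0.02],
  [0,0,-0.1,0,0,0,0.02],
])

```text
t: 22.28
tool_pos: [0.4525, -0.221, 0.1075]
tool_rot: [179.8, -0.1, 33.5]
ft_force: [0.6, -0.7, -1.2]
grip_width: 0.317
grasp_force: 27.8
```

Run:
```python
from h import *
im,d=grab('scene'); cv2.imwrite('pics/s7.png',cv2.resize(im[220:370,220:420],(800,600),interpolation=cv2.INTER_CUBIC))
```

```text
(no output)
```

View pics/s7.png

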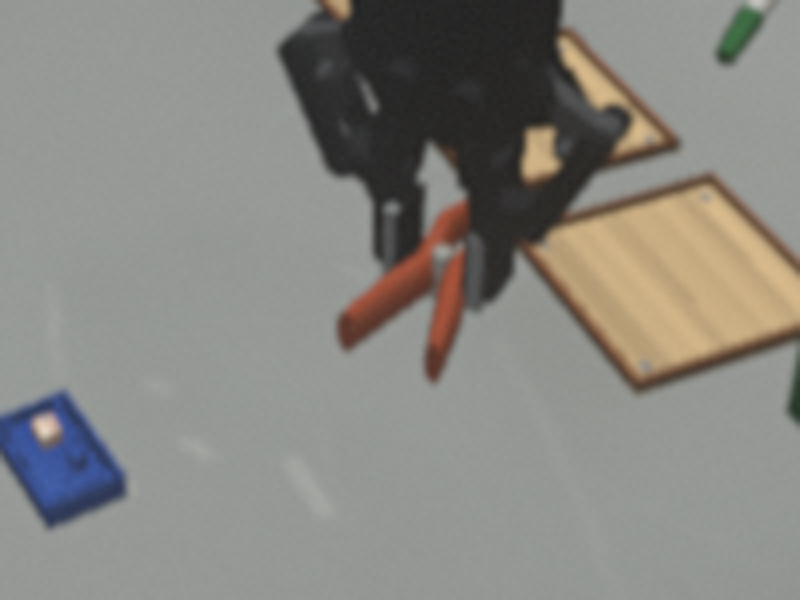

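The clamp is held level by its pivot at (445,255), so I'm moving it to the right tray.

Request:
apply_moves([
  [0.025,0.007,0,0,0,0,0.02],
  [0.067,0.018,0,0,0,0,0.02],
  [0.11,0.03,0,0,0,0,0.02],
  [0.15,0.041,0,0,0,0,0.02],
  [0.173,0.047,0,0,0,0,0.02],
])

```text
t: 22.95
tool_pos: [0.623, -0.1632, 0.1041]
tool_rot: [-180.0, 0.0, 33.6]
ft_force: [-0.2, -0.6, -0.8]
grip_width: 0.317
grasp_force: 27.9
```

Request:
apply_moves([
  [0,0,0.025,0,0,0,0.02],
  [0,0,0.055,0,0,0,0.02],
  [0,0,0.08,0,0,0,0.02],
  [0,0,0.091,0,0,0,0.02],
  [0,0,0.096,0,0,0,0.02],
])

```text
t: 23.58
tool_pos: [0.6201, -0.1636, 0.0091]
tool_rot: [-179.8, 0.2, 33.5]
ft_force: [-10.5, 3.5, 19.8]
grip_width: 0.317
grasp_force: 29.2
```

Request:
apply_moves([
  [0,0,0,0,0,0,0.02],
  [0,0,0,0,0,0,0.035],
  [0,0,0,0,0,0,0.05],
  [0,0,0,0,0,0,0.056],
  [0,0,0,0,0,0,0.056],
])

```text
t: 24.2
tool_pos: [0.6218, -0.1642, 0.0094]
tool_rot: [180.0, -0.0, 33.5]
ft_force: [0.1, 0.2, -0.5]
grip_width: 0.652
grasp_force: 0.0
```

Request:
apply_moves([
  [0,0,-0.01,0,0,0,0.056],
  [0,0,-0.035,0,0,0,0.056],
  [0,0,-0.07,0,0,0,0.056],
  [0,0,-0.11,0,0,0,0.056],
  [0,0,-0.14,0,0,0,0.056],
])

```text
t: 24.82
tool_pos: [0.6225, -0.1644, 0.1522]
tool_rot: [179.9, -0.1, 33.5]
ft_force: [-0.0, 0.4, -0.8]
grip_width: 0.654
grasp_force: 0.0
```

Request:
apply_moves([
  [-0.03,0,0,0,0,0,0.056],
  [-0.075,0,0,0,0,0,0.056],
  [-0.12,0,0,0,0,0,0.056],
  [-0.16,0,0,0,0,0,0.056],
  [-0.18,0,0,0,0,0,0.056],
])

```text
t: 25.45
tool_pos: [0.4703, -0.2644, 0.15]
tool_rot: [180.0, -0.0, 33.4]
ft_force: [0.4, -0.3, 0.1]
grip_width: 0.655
grasp_force: 0.0
```

Run:
```python
from h import *
im,d=grab('top'); W=cloud('top',d); cv2.imwrite('pics/t8.png',cv2.resize(im[130:300,170:490],(768,408)))
w=W.reshape(-1,3); r=im.reshape(-1,3).astype(int)
for n,x,y,R,z0,z1 in (('tape',.635,.127,.045,.045,.075),('spool',.635,.127,.045,.02,.075),('housing',.6275,-.0185,.045,.01,.03),('clamp',.621,-.164,.052,.012,.04),('bin',.661,-.293,.07,.01,.06),('meter',.691,.247,.09,.01,.06)):
    p=w[(w[:,2]>z0)&(w[:,2]<z1)&(np.hypot(w[:,0]-x,w[:,1]-y)<R)]
    print(n,len(p),len(p)and(rect(p),np.percentile(p[:,2],[5,50,95]).round(4)))
m=(r[:,2]-r[:,0]>70)&(r[:,1]<90)&(np.hypot(w[:,0]-.621,w[:,1]+.164)<.05);print(rect(w[m]))
```

```text
tape 385 ((array([635.1, 125.6]), array([56. , 54.6]), 0.2), array([0.0509, 0.0563, 0.059 ]))
spool 558 ((array([635.1, 125.6]), array([56. , 54.6]), 0.2), array([0.0362, 0.0551, 0.0587]))
housing 338 ((array([627.3, -16. ]), array([35.8, 58.7]), 73.0), array([0.0112, 0.0151, 0.0229]))
clamp 379 ((array([ 622. , -164.8]), array([84. , 41.8]), 35.1), array([0.0151, 0.0224, 0.0268]))
bin 921 ((array([ 661. , -292.9]), array([104.8,  75.6]), 0.5), array([0.0123, 0.037 , 0.0509]))
meter 2310 ((array([689.5, 226.7]), array([114.9, 149.8]), 85.2), array([0.0225, 0.0369, 0.0471]))
(array([ 619.3, -162.2]), array([78.3, 35.2]), 36.5)
```

View pics/t8.png

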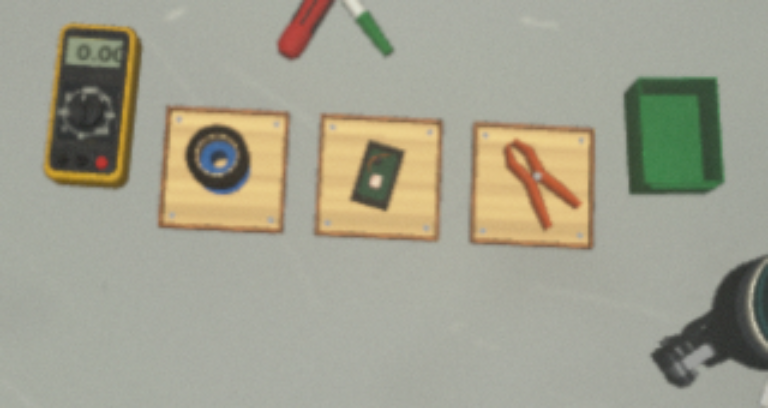

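The picture shows everything in place. The tape-topped spool is at (217,158), the housing at (378,175) and the clamp at (540,185), each centred in its tray. The measured centres are within 3 mm, and the meter and bin have not moved. Handing in.

```bash
python3 -c "
from station import job; print(job.close_job())"
```

```text
the job is handed in; nothing more can be done
None
```

The job is handed in: the spool with the tape on top, the housing half and the clamp each measured within about 3 mm of their tray centres, and the multimeter and bin were not moved; no verdict came back.

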